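# Check the hood balance of a glass warmer after fitting new gas struts

## Robot

A 7-joint arm with a two-finger parallel gripper is mounted at the origin on a cart in front of the work surface, level with it; the furniture and walls round the work are solid. World frame = base frame: x ahead of the robot, y to its left, z up, the work surface at z = 0. Lengths are in m, angles in rad, forces in N, time in s.
With the tool pointing down it reaches from about 0.4 to 0.9 m from the base axis. Payload 5.6 kg.
Tool frame: the origin (TCP) lies on the centre line of the jaws, within the pads' length; the fingertips stand 25 mm ahead of it and the grasp point (between the pads) lies 6 mm ahead of it; x points along the fingers, y is the direction in which the jaws open and shut, and the axes are right-handed (so a half turn about x gives the same grasp; the last joint's range is limited). The gripper opens to 92 mm and grips with 3 to 60 N. Pads are 20 mm wide; open, the fingers measure 128 mm over their backs; the gripper's body (75 mm by 189 mm) begins 69 mm behind the grasp point.
Start: joints at [1.159, 0.468, -0.012, 1.603, 0.006, 1.071, -0.056], TCP at [0.234, -0.606, 0.24] pointing down, gripper open.
Joint ranges: [-2.53, 2.53], [-0.31, 2.02], [-1.57, 1.55], [0.28, 2.44], [-1.29, 4.43], [0.15, 1.84], [-2.92, 2.92]. Speed limits (rad/s): [2.57, 2.57, 3.14, 3.14, 3.14, 3.14, 3.14].

## Interface

Orientations are given as [roll, pitch, yaw] about the fixed x, y, z axes, in that order (R = Rz(yaw) Ry(pitch) Rx(roll)).
In Python, from bench import read_state, get_image, close_job gives the robot as it stands. The module is installed in compiled form; this text tells all that it offers.
- The arm moves only by the tool carry_out, never from a script. Its argument "plan" is a list of rows, each a list of 5 numbers: the closure, from 0 (fully open) to 1 (shut), then the shift along the world's x, y, z in cm, then the turn about the world's z in units of 6 degrees (1.0 is 6 degrees). A call has 1 to 12 rows; each row is the pose to reach, as a shift and turn from the pose commanded when the call began; what a row does not reach only later rows make up. A row lasts 1/10 s, in which the tool goes at most 50 mm and 8.59 degrees, less where a joint would pass 70% of its speed; a pose out of reach is approached as far as the arm can. A call with a gripper value outside its range is refused whole. The fingers move at their own pace and stop on an object; "grip_force" is the grip in N (left out, the last holds). Time passes only in rows, so rows that repeat a pose let the fingers close. It gives the time, the measured TCP pose, the force and the opening at its end, in the units of the state.
- read_state(): the state, without advancing time (a new reading comes with each control period).
- get_image(name): name is "scene" or "side" or "wrist"; returns a dict with "frame" (400x640x3 uint8, red, green, blue), "range_z" (400x640 float32, m along the optical axis (not along the pixel's ray), 0 where there is no reading), "fov_y" (degrees; the focal length in pixels is half the picture's height over the tangent of half this angle, whatever the lens; pixels are square), "cx", "cy" (the principal point, pixels), "world_from_camera" (4x4, takes a point from camera to world coordinates); the wrist camera has in their place "T_tool_cam" (4x4, takes a point from camera to tool coordinates, whose origin is the TCP and whose axes are the tool frame's). Camera axes: x right, y up, looking along -z (the intrinsics and any distortion apply to the point x, -y, -z); pixel columns grow to the right and rows downward; lengths in m; the calibration is good to about 2 mm. A picture is of the moment at which its call begins: read the wrist's pose just before it.
- close_job(): hands the job in, once; it reports no verdict.
The state is a dict: "t": time; "q": joint angles; "joint_vel": joint speeds; "tau": joint torques, N m; "ee_pos": TCP position; "tcp_rot": TCP orientation; "ft_force": force on the tool from outside, world axes, zero at the start; "ft_torque": the same for the moment, N m; "opening": finger opening in m.
Only numpy, scipy, OpenCV 4.12 (cv2) and the standard library are available. Lean on these libraries where they do the work, as an engineer would, in place of code of your own. Each camera call takes 0.05 s, during which the arm holds its last target.

## Task

New gas struts have just been fitted to the clear hood of the glass warmer and I have to mark their setting. First turn the warmer's rotary main switch from on to off, until it snaps over; then raise the hood by its front bar past its balance point, where the struts take over (about 40 degrees), without letting it fly up to its open stop, and ease it back to just below the balance point, about 5 degrees short of it, where its weight is back in your hand. Finish while still holding the bar there, with the hood steady, and leave the glasses inside and the things on the bench where they stand.

Things in the scene. Friction and masses are not known exactly. Their poses are not given: they have to be found in the camera images.
- warmer: Glass warmer fixed to the table: white base 270 x 290 mm, 72 mm high, clear framed hood on it, white switch box (180 x 120 mm, 130 high) on its right (-y). Origin on the table under the hood's middle; x from the front (bar side) to the hinge side, y to the left, z up. Closed hood: x -112 to 110, y +-140, top at z 168 mm. Gas struts beside the hood at y +-158 mm, below z 110 mm when closed.
- hinge_line (a point): Point on the hood's hinge line, in the middle of its length; fixed on the warmer, at x 110, y 0, z 72 mm of it, with the same axes.
- hood_bar (a point): The hood's front bar: horizontal round bar along y, black sleeve 18 mm thick, 110 mm long, on two 12 mm arms at y +-72 mm that run 50 mm back to the hood. The point is the middle of the bar. Closed it lies at x -164, y 0, z 152 mm of the warmer (274 mm in front of, 80 mm above the hinge line), 43 mm clear of the hood, free above and below. Swings with the hood; y along the bar, x to the hood.
- hood (a joint): Opening angle of the hood about the hinge line, rad: 0 closed, grows as the bar swings up and back; open stop at 1.30. Balance point at 0.70 (40 degrees): below it the hood sinks shut by itself (about 4 N at the bar near closed, 0.6 N at 0.60), above it the struts throw it up to the stop (about 2 N upward at 1.0), so hold it both ways. Lightly damped; the bar may turn in the fingers.
- switch_grip (a point): Grip point on the handle of the rotary main switch, on its upright axis, 164 mm above the table, at x -30, y -236 mm of the warmer. Handle: upright black bar 46 mm long, 14 mm thick, its top 14 mm above this point, on a disc of 23 mm radius whose top is 24 mm below this point. The point's x axis runs along the handle to its marked end.
- main_switch (a joint): Angle of the rotary main switch, rad: 0 on (marked end points away from the warmer's front, to a short stroke on the plate), 1.571 off (marked end points left to the hood, to a small ring); grows anticlockwise seen from above. A snap spring drives it to the nearer end from half way (0.785); needs up to about 0.1 N m.
- cup_violet: Glass with violet wax, 66 mm wide, 66 mm tall, standing on the warmer's plate under the hood, loose; origin under its centre.
- cup_amber: Low empty tealight glass, 60 mm wide, 34 mm tall, standing on the warmer's plate under the hood, loose; origin under its centre.
- candle_brown_1: The shorter of two round russet pillar candles with grey tops, 68 mm wide, 88 mm tall, standing loose on the table beside the warmer; origin under its centre.
- candle_brown_2: The taller of the two russet pillar candles, 68 mm wide, 97 mm tall, standing loose on the table beside the warmer; origin under its centre.

How it is judged:
By the outcome, as a careful person would: the job done as asked, in the order asked, and still so for the second after the job is handed in, while the arm keeps its last pose, push and grip.
It also fails if it takes over 53 s, if anything falls off the work surface, if the arm or the gripper's body presses on something with over 40 N, if the wrist force passes 120 N, or if a joint passes its speed limit or range.

## Working session

There is one attempt and no reset: what is moved stays moved. The work goes in short steps, Python scripts to look and compute and a tool call to move; the robot and the scene stay as the last step left them, time stands still between calls to the robot, and variables do not carry over. Pictures are saved under pics/ and viewed, and the job is handed in when it is done.

Besides the shell and the picture viewer there is one more tool, called after "Emit:" by a JSON object that holds its "fn" and its "kwargs", one argument or row to a line. carry_out: Moves the arm, as the interface text tells. Its arguments: {"type":"object","properties":{"plan":{"type":"array"},"grip_force":{"type":"number"}},"required":["plan"]}

```bash
mkdir -p pics; cat > h.py <<'E'
import numpy as np, cv2
from bench import read_state, get_image
def save(name,fn):
    d=get_image(name); cv2.imwrite('pics/'+fn,d['frame'][:,:,::-1]); np.savez('pics/'+fn[:-4]+'.npz',**{k:v for k,v in d.items()}); return d
def pt(d,u,v,T=None,z=None):
    T=d['world_from_camera'] if T is None else T
    f=200/np.tan(np.radians(d['fov_y'])/2)
    r=d['range_z'][int(v),int(u)] if z is None else z
    p=np.array([(u-d['cx'])/f*r,-(v-d['cy'])/f*r,-r,1]); return (T@p)[:3]
E
python3 - <<'E'
from h import *
s=read_state(); print(s)
for n in ['scene','side','wrist']:
    d=save(n,n+'0.png'); print(n,{k:v for k,v in d.items() if k not in('frame','range_z')})
E
```

```text
{'t': 0.0, 'q': array([ 1.1590254 ,  0.46835984, -0.01161159,  1.60363065,  0.00599372,
        1.07139118, -0.05631945]), 'joint_vel': array([-7.21858941e-04, -1.25703973e-03,  1.11296929e-03,  1.53725066e-03,
       -2.60897193e-05, -4.01892343e-04,  1.33796330e-03]), 'tau': array([-1.61605876e-04, -5.20586622e+01, -1.23531057e-02, -2.43754756e+01,
       -5.65119192e-02,  1.72495586e-02,  1.59360948e-04]), 'ee_pos': array([ 0.23405282, -0.60581649,  0.23864865]), 'tcp_rot': array([-1.50593157,  1.56904192,  2.00435344]), 'ft_force': array([-0.52710602,  0.07606102,  0.19267841]), 'ft_torque': array([ 0.01042475, -0.006105  ,  0.01450185]), 'opening': 0.0917879312548085}
scene {'fov_y': 46.75875182618011, 'cx': 322.65535040232663, 'cy': 194.2666538345077, 'world_from_camera': array([[-6.62811051e-01,  4.35293995e-01, -6.09262382e-01,
        -3.46650805e-01],
       [-7.48786344e-01, -3.86098207e-01,  5.38745937e-01,
         8.61037510e-01],
       [-7.22241859e-04,  8.13294112e-01,  5.81852357e-01,
         1.04236327e+00],
       [ 0.00000000e+00,  0.00000000e+00,  0.00000000e+0
[... 220 characters left out ...]
,
       [-1.08914894e-03, -5.25435562e-01,  8.50832701e-01,
         1.22628583e+00],
       [ 1.66602352e-02,  8.50705582e-01,  5.25378386e-01,
         8.87045069e-01],
       [ 0.00000000e+00,  0.00000000e+00,  0.00000000e+00,
         1.00000000e+00]])}
wrist {'fov_y': 58.403725003962286, 'cx': 324.181607574411, 'cy': 199.02044107795228, 'T_tool_cam': array([[ 1.27559636e-05,  2.75735889e-01, -9.61233436e-01,
        -1.46153492e-01],
       [ 9.99999949e-01, -3.10639151e-04, -7.58383935e-05,
         1.37009763e-03],
       [-3.19508105e-04, -9.61233386e-01, -2.75735879e-01,
        -7.80425645e-02],
       [ 0.00000000e+00,  0.00000000e+00,  0.00000000e+00,
         1.00000000e+00]])}
```

View pics/scene0.png

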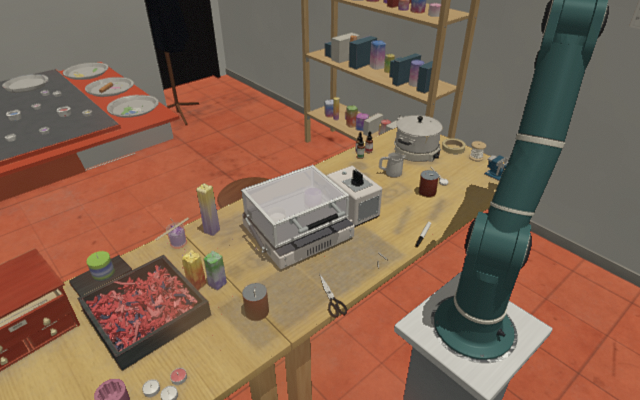

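View pics/side0.png

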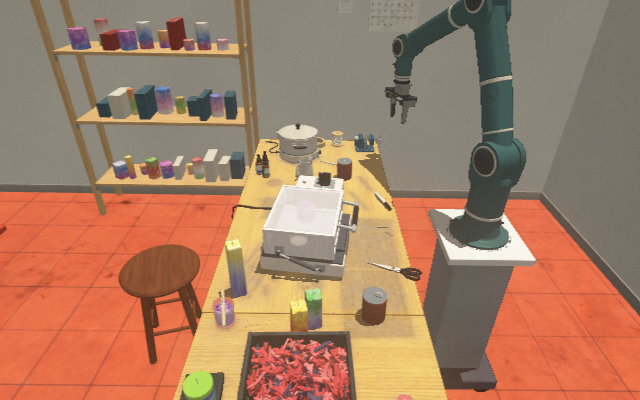

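View pics/wrist0.png

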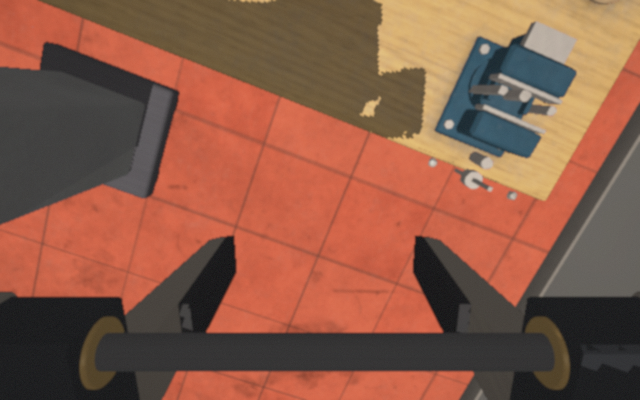

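The scene view shows the warmer around (300,215), with the switch box at (355,190) and the bar near (318,218). I'll enlarge it.

```bash
python3 - <<'E'
from h import *
a=cv2.imread('pics/scene0.png')[155:275,230:390]; cv2.imwrite('pics/sc0z.png',cv2.resize(a,None,fx=5,fy=5,interpolation=cv2.INTER_CUBIC))
a=cv2.imread('pics/side0.png')[160:280,250:370]; cv2.imwrite('pics/si0z.png',cv2.resize(a,None,fx=5,fy=5,interpolation=cv2.INTER_CUBIC))
E
```

```text
(no output)
```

View pics/sc0z.png

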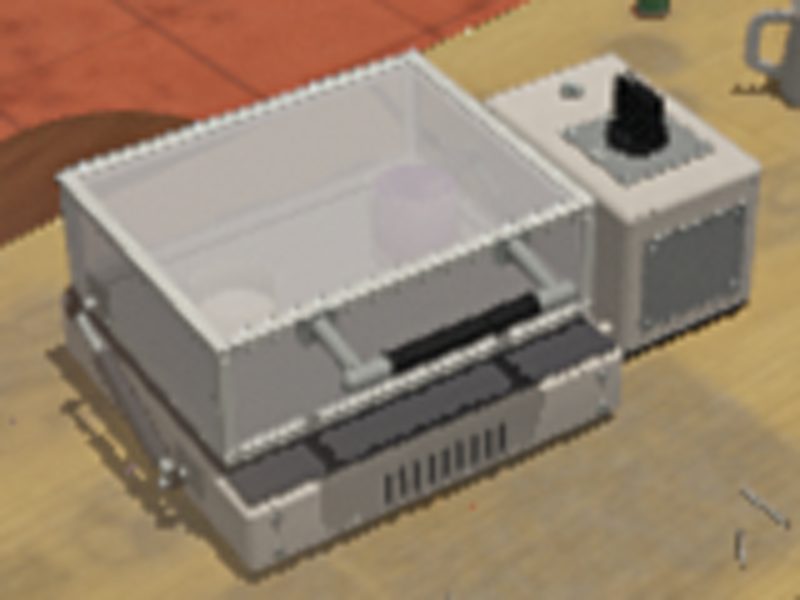

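View pics/si0z.png

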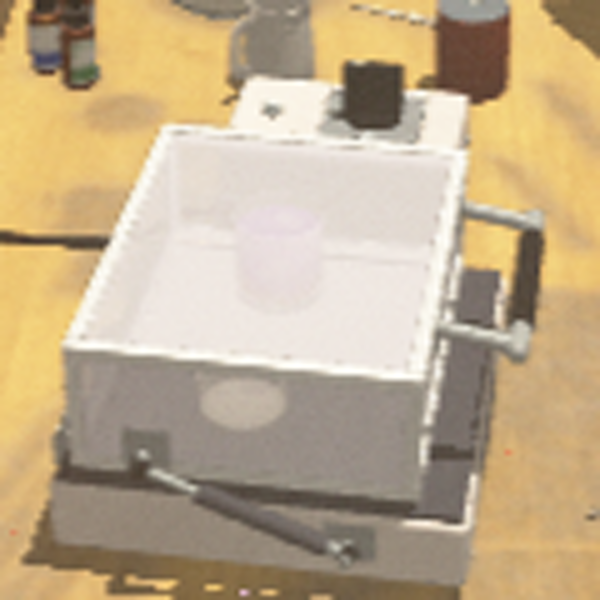

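```bash
cat >> h.py <<'E'
def load(fn):
    d=np.load('pics/'+fn+'.npz'); return {k:d[k] for k in d}
def proj(d,P,T=None):
    T=d['world_from_camera'] if T is None else T
    f=200/np.tan(np.radians(float(d['fov_y']))/2)
    P=np.atleast_2d(P); c=(P-T[:3,3])@T[:3,:3]
    return np.c_[d['cx']+f*c[:,0]/-c[:,2], d['cy']-f*c[:,1]/-c[:,2]]
def W(p,P):
    c,s=np.cos(p[2]),np.sin(p[2]); P=np.atleast_2d(P)
    return np.c_[p[0]+c*P[:,0]-s*P[:,1],p[1]+s*P[:,0]+c*P[:,1],P[:,2]]
E
cat > fit.py <<'E'
from h import *
from scipy.optimize import least_squares
sc,si=load('scene0'),load('side0')
M=np.array([[.11,.14,.168],[.11,-.14,.168],[-.112,-.14,.168],[-.112,.14,.168],[-.164,.055,.152],[-.164,-.055,.152]])
us=np.array([[62,178],[413,55],[592,205],[222,348],[392,358],[538,305]])/5+[230,155]-.4
ui=np.array([[65,347],[168,128],[465,152],[425,380],[525,322],[530,232]])/5+[250,160]-.4
fs=lambda p:(proj(sc,W(p,M))-us).ravel(); fi=lambda p:(proj(si,W(p,M))-ui).ravel()
for f in (fs,fi,lambda p:np.r_[fs(p),fi(p)]):
    r=least_squares(f,[.6,0,0]); print(r.x,np.degrees(r.x[2]),np.abs(r.fun).max()); print(r.fun.reshape(-1,2).round(1).tolist())
p=r.x
for n,P in dict(hinge=[.11,0,.072],bar=[-.164,0,.152],sw=[-.03,-.236,.164]).items(): print(n,W(p,[P]))
# depth check on bar & switch
for d,u,v in((sc,*proj(sc,W(p,[[-.164,0,.161]]))[0]),(si,*proj(si,W(p,[[-.03,-.236,.178]]))[0]),(sc,*proj(sc,W(p,[[-.03,-.236,.178]]))[0])):
    print(u,v,pt(d,round(u),round(v)))
E
python3 fit.py
```

```text
[ 0.64067199  0.11025502 -0.13178728] -7.550854981358296 1.8766831521239737
[[-1.0, -0.8], [0.1, -1.3], [1.5, -1.4], [-0.2, 0.7], [-0.5, 1.9], [0.1, -0.2]]
[ 0.64307029  0.11162112 -0.12654826] -7.250681099979499 1.1998870864590003
[[-0.3, -0.0], [-1.2, -1.2], [0.6, -1.2], [0.6, -0.0], [-0.4, 1.1], [0.6, 0.5]]
[ 0.64213828  0.11028623 -0.12927422] -7.406867036361305 1.6375366980273327
[[-1.3, -0.9], [-0.3, -1.5], [1.1, -1.6], [-0.3, 0.5], [-0.7, 1.6], [-0.1, -0.5], [0.0, -0.3], [-0.8, -1.4], [0.9, -1.3], [0.8, -0.2], [-0.2, 0.9], [0.8, 0.4]]
hinge [[0.75122041 0.09610564 0.072     ]]
bar [[0.47950674 0.1314282  0.152     ]]
sw [[ 0.58196479 -0.11987708  0.164     ]]
322.44908864892693 219.04712261605826 [0.48392317 0.12936036 0.15744495]
324.20230378810476 172.02609338843524 [ 0.58268405 -0.12407264  0.17588831]
357.30494429959936 171.10322908432963 [ 0.5867362  -0.12335899  0.17464783]
```

```bash
python3 - <<'E'
from h import *
from scipy.spatial.transform import Rotation as R
s=read_state(); r=R.from_euler('xyz',s['tcp_rot']).as_matrix(); print(r.round(3)); print('jaw yaw',np.degrees(np.arctan2(r[1,1],r[0,1])))
sc=load('scene0')
for n,u,v in [('pot lid',420,119),('pot',418,135),('mug',393,160),('candle',429,175),('bottle',360,138),('glass',478,145),('clamp',495,165),('knobtop',357,172),('bar',320,219)]: print(n,pt(sc,u,v).round(3))
E
```

```text
[[-0.001  0.36  -0.933]
 [ 0.001 -0.933 -0.36 ]
 [-1.    -0.001  0.   ]]
jaw yaw -68.8733326251253
pot lid [ 0.698 -0.605  0.174]
pot [ 0.651 -0.541  0.14 ]
mug [ 0.654 -0.399  0.077]
candle [ 0.483 -0.409  0.085]
bottle [ 0.847 -0.406  0.095]
glass [ 0.505 -0.773  0.068]
clamp [ 0.379 -0.706  0.055]
knobtop [ 0.582 -0.118  0.175]
bar [0.531 0.096 0.111]
```

Emit:
{"fn": "carry_out", "kwargs": {
  "plan": [
    [0, 1, 1.5, 0.5, 0],
    [0, 3, 4.5, 1, -0.4],
    [0, 6, 8.5, 2, -0.8],
    [0, 9, 13, 2, -1.2],
    [0, 12, 17, 2, -1.6],
    [0, 15, 21, 2, -2.2],
    [0, 18, 25, 2, -2.8],
    [0, 21, 29, 2, -3.4],
    [0, 24, 33.5, 2, -4],
    [0, 27, 38, 2, -4.75],
    [0, 30, 42, 2, -4.75],
    [0, 32, 45, 2, -4.75]
  ]
}}

```text
t: 1.35
ee_pos: [0.555, -0.153, 0.2602]
tcp_rot: [-3.046, 1.57, -0.032]
ft_force: [1.1, 0.2, -0.7]
opening: 0.0918
```

```bash
cat > wr.py <<'E'
from h import *
import sys
from scipy.spatial.transform import Rotation as R
def wrist(fn):
    s=read_state(); d=get_image('wrist')
    T=np.eye(4); T[:3,:3]=R.from_euler('xyz',s['tcp_rot']).as_matrix(); T[:3,3]=s['ee_pos']
    d['world_from_camera']=T@d.pop('T_tool_cam')
    cv2.imwrite('pics/'+fn+'.png',d['frame'][:,:,::-1]); np.savez('pics/'+fn+'.npz',**d)
    r=T[:3,:3]; print(s['t'],s['ee_pos'].round(4),'jaw yaw',np.degrees(np.arctan2(r[1,1],r[0,1])).round(2),s['ft_force'].round(2),s['opening'],s['q'].round(2)); return d
if __name__=='__main__': wrist(sys.argv[1])
E
python3 wr.py w1
```

```text
1.35 [ 0.555  -0.153   0.2602] jaw yaw -97.3 [ 1.09  0.17 -0.7 ] 0.09183695905703995 [ 0.35  0.33 -0.18  1.76  0.07  1.05 -1.55]
```

View pics/w1.png

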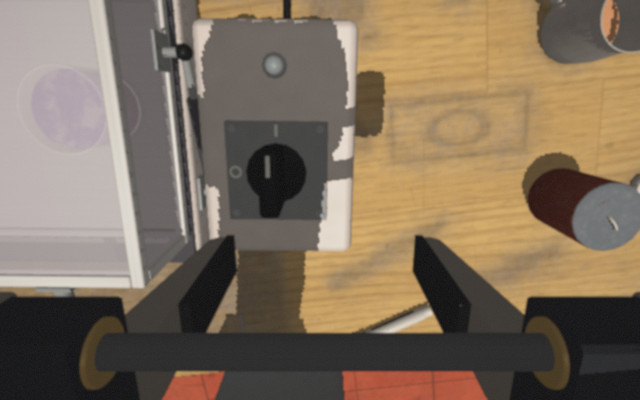

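```bash
python3 - <<'E'
from h import *
d=load('w1')
def plane(u,v,z):
    T=d['world_from_camera'];a=pt(d,u,v,z=1.0);o=T[:3,3];return o+(a-o)*(z-o[2])/(a[2]-o[2])
print('disc',plane(276,172,.140),'cam',d['world_from_camera'][:3,3])
for u,v in((267,166),(268,150),(270,213)): print(pt(d,u,v))
p=[.64214,.11029,-.12927]
print(proj(d,W(p,[[-.03,-.236,.140],[-.03,-.236,.178],[-.03+.023,-.236,.178],[-.053,-.236,.178],[.05,-.176,.13]])).round(1))
a=cv2.imread('pics/w1.png')[100:260,180:370]; cv2.imwrite('pics/w1z.png',cv2.resize(a,None,fx=4,fy=3.7,interpolation=cv2.INTER_CUBIC))
z=d['range_z']; print(z[130:225:8,250:300:5].round(3))
E
```

```text
disc [ 0.58293687 -0.12084903  0.14      ] cam [ 0.6328095  -0.16410467  0.40639881]
[ 0.59497012 -0.12220069  0.17967739]
[ 0.60435445 -0.12361794  0.17414333]
[ 0.56313924 -0.1186001   0.17881364]
[[274.9 173.4]
 [267.3 185.3]
 [265.8 150.4]
 [268.7 218.5]
 [190.   62. ]]
[[0.268 0.268 0.268 0.269 0.267 0.267 0.268 0.269 0.268 0.27 ]
 [0.271 0.27  0.27  0.27  0.27  0.27  0.269 0.27  0.27  0.271]
 [0.272 0.271 0.272 0.267 0.253 0.252 0.256 0.266 0.273 0.272]
 [0.273 0.267 0.229 0.229 0.23  0.23  0.239 0.266 0.265 0.266]
 [0.    0.267 0.23  0.23  0.23  0.231 0.238 0.267 0.267 0.268]
 [0.271 0.27  0.231 0.231 0.23  0.231 0.239 0.269 0.269 0.27 ]
 [0.272 0.271 0.232 0.233 0.232 0.233 0.241 0.271 0.271 0.271]
 [0.273 0.274 0.235 0.234 0.234 0.234 0.24  0.272 0.273 0.272]
 [0.283 0.282 0.237 0.236 0.236 0.234 0.241 0.276 0.274 0.275]
 [0.284 0.285 0.238 0.237 0.236 0.237 0.24  0.283 0.285 0.285]
 [0.285 0.286 0.24  0.24  0.238 0.237 0.242 0.285 0.285 0.285]
 [0.289 0.287 0.287 0.    0.241 0.241 0.289 0.288 0.287 0.288]]
```

View pics/w1z.png

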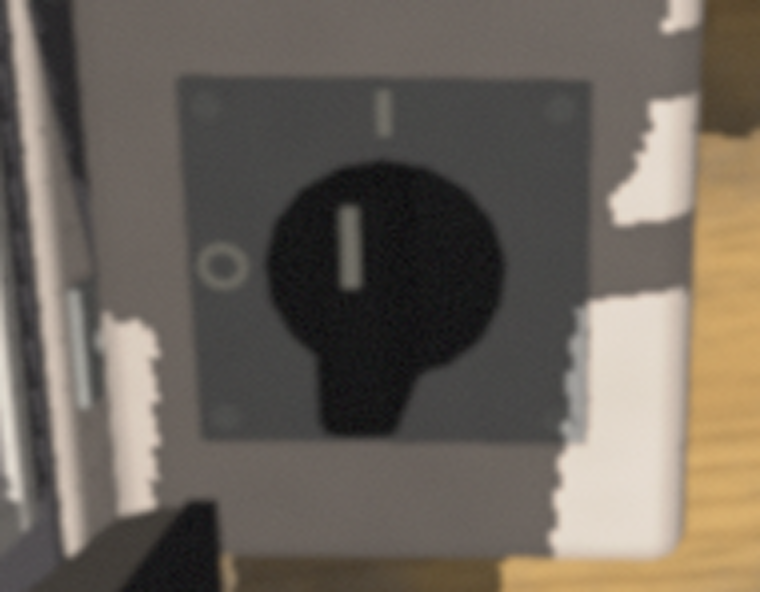

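Emit:
{"fn": "carry_out", "kwargs": {
  "plan": [
    [0, 1.4, 1.7, -0.5, 0],
    [0, 2.8, 3.3, -1, 0],
    [0, 2.8, 3.3, -3, 0],
    [0, 2.8, 3.3, -5.5, 0],
    [0.2, 2.8, 3.3, -7.5, 0],
    [0.4, 2.8, 3.3, -8.8, 0],
    [0.6, 2.8, 3.3, -8.8, 0],
    [0.8, 2.8, 3.3, -8.8, 0],
    [1, 2.8, 3.3, -8.8, 0],
    [1, 2.8, 3.3, -8.8, 0],
    [1, 2.8, 3.3, -8.8, 0]
  ],
  "grip_force": 20
}}

```text
t: 2.5
ee_pos: [0.5827, -0.1234, 0.1724]
tcp_rot: [3.024, 1.569, -0.246]
ft_force: [0.8, -0.7, 0.4]
opening: 0.038
```

```bash
python3 wr.py w2
```

```text
2.5 [ 0.5827 -0.1234  0.1724] jaw yaw -97.38 [ 0.82 -0.7   0.42] 0.037958589278782706 [ 0.29  0.46 -0.18  1.79  0.1   0.9  -1.63]
```

View pics/w2.png

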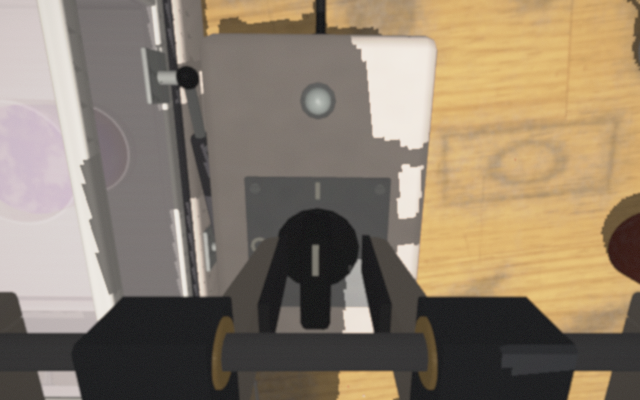

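Emit:
{"fn": "carry_out", "kwargs": {
  "plan": [
    [0.7, 0, 0.2, 0, 0],
    [1, 0, 0.2, 0, 0],
    [1, 0, 0.2, 0, 0],
    [1, 0, 0.2, 0, 0],
    [1, 0, 0.2, 0, 0]
  ],
  "grip_force": 20
}}

```text
t: 3.05
ee_pos: [0.5825, -0.1195, 0.1716]
tcp_rot: [-1.497, 1.569, 1.517]
ft_force: [0.0, 5.1, 1.0]
opening: 0.0137
```

```bash
python3 wr.py w3
```

```text
3.05 [ 0.5825 -0.1195  0.1716] jaw yaw -97.32 [0.   5.07 0.98] 0.013731635328993142 [ 0.29  0.46 -0.18  1.79  0.1   0.9  -1.64]
```

Emit:
{"fn": "carry_out", "kwargs": {
  "plan": [
    [1, 0, 0, 0, 0.6],
    [1, 0, 0, 0, 1.6],
    [1, 0, 0, 0, 2.8],
    [1, 0, 0, 0, 4],
    [1, 0, 0, 0, 5.2],
    [1, 0, 0, 0, 6.5],
    [1, 0, 0, 0, 7.8],
    [1, 0, 0, 0, 9.1],
    [1, 0, 0, 0, 10.4],
    [1, 0, 0, 0, 11.7],
    [1, 0, 0, 0, 13],
    [1, 0, 0, 0, 14]
  ],
  "grip_force": 25
}}

```text
t: 4.3
ee_pos: [0.5816, -0.118, 0.1716]
tcp_rot: [-2.405, 1.567, 2.081]
ft_force: [-3.8, 9.1, 3.4]
opening: 0.0139
```

Emit:
{"fn": "carry_out", "kwargs": {
  "plan": [
    [1, 0, 0, 0, 0.8],
    [1, 0, 0, 0, 1.1],
    [1, 0, 0, 0, 1.1],
    [1, 0, 0, 0, 1.1]
  ]
}}

```text
t: 4.7
ee_pos: [0.5814, -0.118, 0.1716]
tcp_rot: [-2.54, 1.566, 2.055]
ft_force: [-4.4, 9.5, 3.0]
opening: 0.0139
```

```bash
python3 wr.py w4
```

```text
4.7 [ 0.5814 -0.118   0.1716] jaw yaw -6.73 [-4.43  9.47  3.05] 0.013859364541587246 [ 0.55  0.52 -0.54  1.77  0.31  0.94 -0.23]
```

View pics/w4.png

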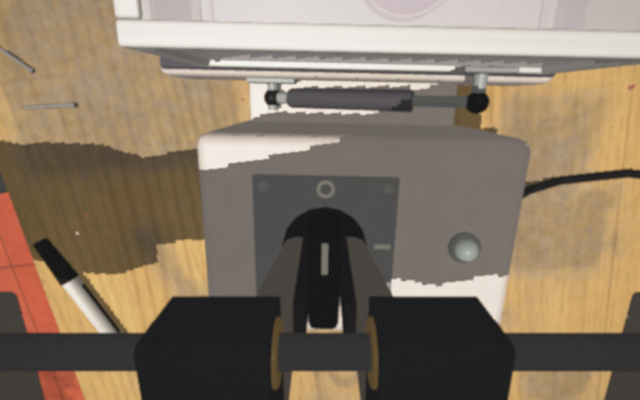

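Emit:
{"fn": "carry_out", "kwargs": {
  "plan": [
    [0.6, 0, 0, 0, 0],
    [0.6, 0, 0, 0, 0],
    [0.6, 0, 0, 0, 0],
    [0.6, 0, 0, 0, 0],
    [0.6, 0, 0, 1.5, 0],
    [0.6, 0, 0, 4, 0],
    [0.6, 0, 0, 7, 0],
    [0.6, -1, 2, 9, -0.1],
    [0.6, -2.5, 5, 9, -0.1],
    [0.6, -4, 9, 9, -0.1],
    [0.6, -5.5, 13, 9, -0.1],
    [0.6, -6.5, 16, 9, -0.1]
  ]
}}

```text
t: 5.95
ee_pos: [0.5164, 0.0412, 0.2631]
tcp_rot: [1.558, 1.569, -0.14]
ft_force: [0.6, -0.6, 0.2]
opening: 0.0368
```

```bash
python3 wr.py w5; python3 - <<'E'
from h import *
save('scene','scene1.png')
a=cv2.imread('pics/scene1.png')[155:275,230:390]; cv2.imwrite('pics/sc1z.png',cv2.resize(a,None,fx=5,fy=5,interpolation=cv2.INTER_CUBIC))
E
```

```text
5.95 [0.5164 0.0412 0.2631] jaw yaw -7.27 [ 0.63 -0.63  0.24] 0.03683102577000491 [ 0.41  0.29 -0.66  1.87  0.21  1.05 -0.46]
```

View pics/w5.png

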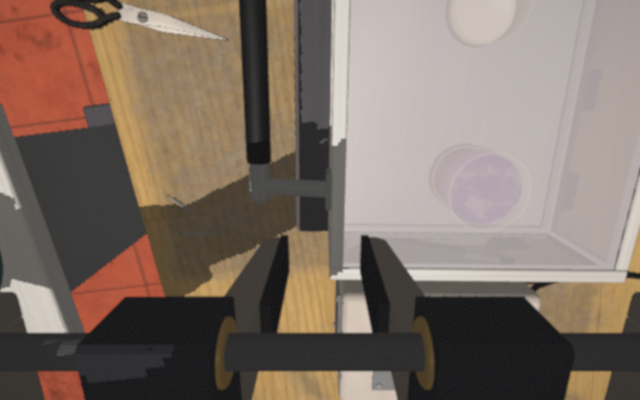

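View pics/sc1z.png

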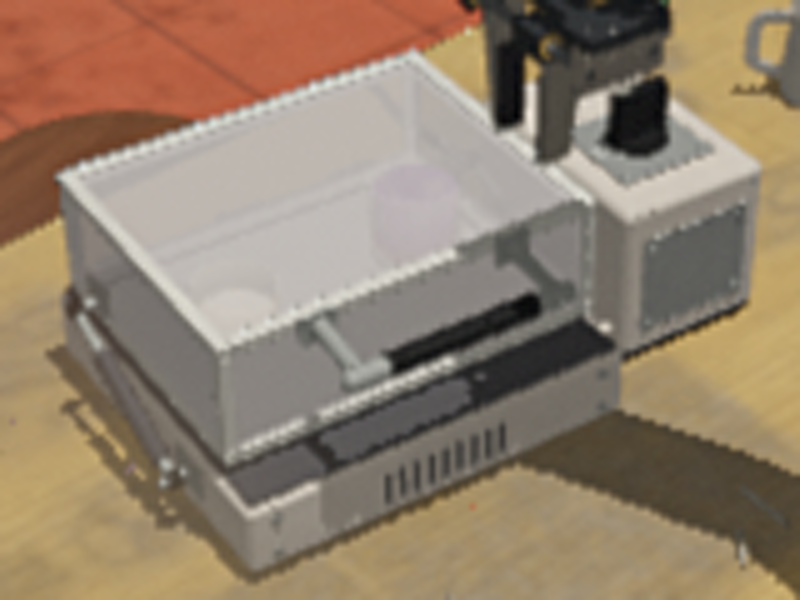

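```bash
python3 - <<'E'
from h import *
d=load('w5'); p=[.64214,.11029,-.12927]
g=d['frame'].astype(int).sum(2)
def plane(u,v,z):
    T=d['world_from_camera'];a=pt(d,u,v,z=1.0);o=T[:3,3];return o+(a-o)*(z-o[2])/(a[2]-o[2])
for v in(20,60,100,140):
    xs=[u for u in range(235,280) if g[v,u]<110]; m=(xs[0]+xs[-1])/2
    P=plane(m,v,.152); c,s=np.cos(p[2]),np.sin(p[2]); q=P[:2]-p[:2]
    print(v,xs[0],xs[-1],P.round(4),'warmer',(c*q[0]+s*q[1]).round(4),(-s*q[0]+c*q[1]).round(4), pt(d,round(m),v).round(4))
print('end',plane(259,161,.152), 'exp',W(p,[[-.164,-.055,.152]]))
E
```

```text
20 241 265 [0.487  0.1706 0.152 ] warmer -0.1617 0.0398 [0.4885 0.1685 0.1621]
60 243 266 [0.4835 0.1464 0.152 ] warmer -0.1619 0.0154 [0.4849 0.1453 0.1618]
100 245 267 [0.4799 0.1207 0.152 ] warmer -0.1622 -0.0106 [0.4818 0.1206 0.1624]
140 248 268 [0.4764 0.0934 0.152 ] warmer -0.1622 -0.0381 [0.4783 0.0943 0.1616]
end [0.47446241 0.07841856 0.152     ] exp [[0.47241831 0.07689019 0.152     ]]
```

Emit:
{"fn": "carry_out", "kwargs": {
  "plan": [
    [0.6, -1.2, 3, 0, 0],
    [0.6, -2.4, 6, 0, 0],
    [0.6, -3.5, 9, -0.5, 0],
    [0.6, -3.5, 9, -2, 0],
    [0.6, -3.5, 9, -4, 0],
    [0.6, -3.5, 9, -6, 0],
    [0.6, -3.5, 9, -8, 0],
    [0.6, -3.5, 9, -9.6, 0],
    [0.6, -3.5, 9, -10.3, 0],
    [0.6, -3.5, 9, -10.3, 0]
  ]
}}

```text
t: 7.05
ee_pos: [0.4824, 0.128, 0.1584]
tcp_rot: [-1.017, 1.57, -2.717]
ft_force: [0.4, -0.2, 1.6]
opening: 0.0368
```

```bash
python3 wr.py w6
```

```text
7.05 [0.4824 0.128  0.1584] jaw yaw -7.42 [ 0.43 -0.23  1.55] 0.03680141980537405 [ 0.21  0.41 -0.65  2.    0.33  0.83 -0.75]
```

View pics/w6.png

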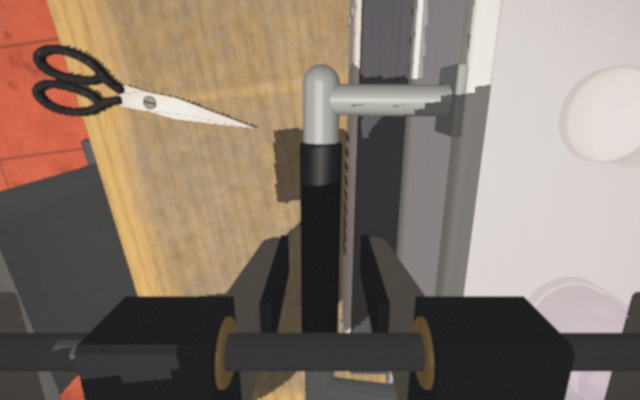

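Emit:
{"fn": "carry_out", "kwargs": {
  "plan": [
    [1, 0, 0, 0, 0],
    [1, 0, 0, 0, 0],
    [1, 0, 0, 0, 0],
    [1, 0, 0, 0, 0],
    [1, 0, 0, 0, 0]
  ],
  "grip_force": 20
}}

```text
t: 7.6
ee_pos: [0.4806, 0.129, 0.1591]
tcp_rot: [-1.113, 1.568, -2.812]
ft_force: [-5.6, -0.2, 6.9]
opening: 0.0173
```

```bash
python3 - <<'E'
from h import *
s=read_state();print(s)
# arc table
p=[.64214,.11029,-.12927]
th0=np.arctan2(80,274);r=28.54
for t in [0,.05,.1,.15,.2,.25,.3,.35,.4,.45,.5,.55,.6,.613,.65,.7,.75,.78,.8]:
    b=r*(np.cos(th0)-np.cos(th0+t)); z=r*(np.sin(th0+t)-np.sin(th0))
    print(t,(b*np.cos(p[2])).round(2),(b*np.sin(p[2])).round(2),z.round(2))
E
```

```text
{'t': 7.6, 'q': array([ 0.20836172,  0.40973592, -0.64767696,  2.00504344,  0.33019798,
        0.83402528, -0.75375952]), 'joint_vel': array([-0.00053247,  0.00025897,  0.00241424,  0.00068535,  0.00126324,
       -0.00127211,  0.00089554]), 'tau': array([  0.82941469, -36.52267456,  -4.46254805, -21.10246539,
         0.93394378,  -1.63464244,   0.0724303 ]), 'ee_pos': array([0.48057207, 0.12900343, 0.159134  ]), 'tcp_rot': array([-1.11323287,  1.56767319, -2.8123987 ]), 'ft_force': array([-5.58884542, -0.16243462,  6.9343044 ]), 'ft_torque': array([-0.04958409,  1.39340305, -0.0617874 ]), 'opening': 0.017331313127114285}
0 0.0 -0.0 0.0
0.05 0.43 -0.06 1.36
0.1 0.93 -0.12 2.7
0.15 1.49 -0.19 4.0
0.2 2.12 -0.28 5.28
0.25 2.81 -0.36 6.53
0.3 3.56 -0.46 7.74
0.35 4.37 -0.57 8.91
0.4 5.23 -0.68 10.04
0.45 6.15 -0.8 11.12
0.5 7.13 -0.93 12.16
0.55 8.15 -1.06 13.14
0.6 9.22 -1.2 14.07
0.613 9.51 -1.24 14.31
0.65 10.34 -1.34 14.95
0.7 11.5 -1.49 15.77
0.75 12.7 -1.65 16.53
0.78 13.43 -1.75 16.95
0.8 13.93 -1.81 17.23
```

Emit:
{"fn": "carry_out", "kwargs": {
  "plan": [
    [1, 0.1, 0, 0.4, 0],
    [1, 0.4, -0.1, 1.3, 0],
    [1, 0.8, -0.1, 2.2, 0],
    [1, 1.1, -0.1, 3.1, 0],
    [1, 1.5, -0.2, 4, 0],
    [1, 1.9, -0.2, 4.8, 0],
    [1, 2.3, -0.3, 5.7, 0],
    [1, 2.8, -0.4, 6.5, 0],
    [1, 3.2, -0.4, 7.2, 0],
    [1, 3.5, -0.5, 7.6, 0],
    [1, 3.6, -0.5, 7.7, 0],
    [1, 3.6, -0.5, 7.7, 0]
  ],
  "grip_force": 20
}}

```text
t: 8.8
ee_pos: [0.5142, 0.1243, 0.2357]
tcp_rot: [-1.291, 1.562, -2.989]
ft_force: [-14.2, 1.5, 4.9]
opening: 0.0176
```

```bash
python3 wr.py w7; python3 -c "
from h import *
save('side','side2.png')"
```

```text
8.8 [0.5142 0.1243 0.2357] jaw yaw -7.32 [-14.22   1.5    4.87] 0.01758882558264252 [ 0.25  0.36 -0.68  1.86  0.26  1.02 -0.66]
```

View pics/side2.png

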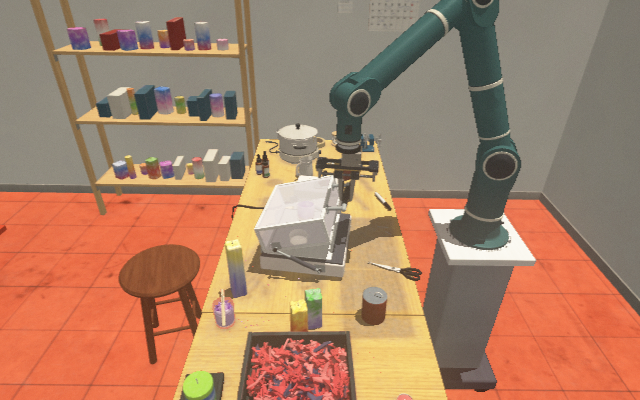

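View pics/w7.png

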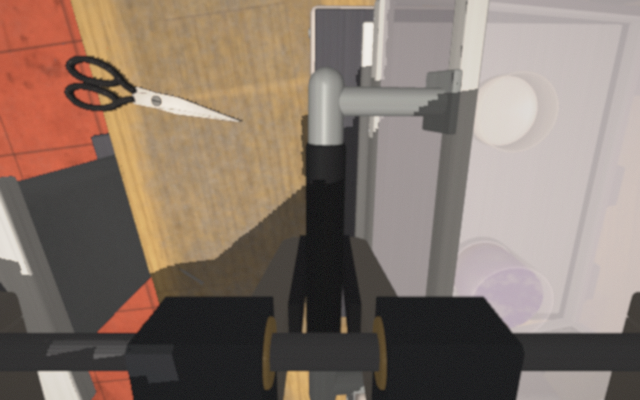

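Emit:
{"fn": "carry_out", "kwargs": {
  "plan": [
    [1, 0, 0, 0.3, 0],
    [1, 0.3, -0.1, 0.8, 0],
    [1, 0.7, -0.1, 1.3, 0],
    [1, 1.1, -0.2, 1.8, 0],
    [1, 1.6, -0.2, 2.4, 0],
    [1, 2, -0.3, 2.9, 0],
    [1, 2.5, -0.3, 3.4, 0],
    [1, 3, -0.4, 3.9, 0],
    [1, 3.4, -0.5, 4.4, 0],
    [1, 3.9, -0.5, 4.9, 0],
    [1, 4.3, -0.6, 5.3, 0],
    [1, 4.4, -0.6, 5.4, 0]
  ]
}}

```text
t: 10.1
ee_pos: [0.559, 0.1182, 0.292]
tcp_rot: [-1.175, 1.564, -2.874]
ft_force: [-17.2, -1.7, 13.8]
opening: 0.0175
```

Emit:
{"fn": "carry_out", "kwargs": {
  "plan": [
    [1, 0, 0, 0, 0],
    [1, 0, 0, 0, 0]
  ]
}}

```text
t: 10.3
ee_pos: [0.5587, 0.1182, 0.2917]
tcp_rot: [-1.175, 1.563, -2.873]
ft_force: [-16.6, -0.7, 13.9]
opening: 0.0172
```

```bash
python3 wr.py w8;  python3 -c "
from h import *
save('side','side3.png')
a=cv2.imread('pics/side3.png')[130:290,240:400]; cv2.imwrite('pics/si3z.png',cv2.resize(a,None,fx=3.7,fy=3.7,interpolation=cv2.INTER_CUBIC))"
```

```text
10.3 [0.5587 0.1182 0.2917] jaw yaw -7.32 [-16.63  -0.68  13.87] 0.017226309819693118 [ 0.26  0.38 -0.67  1.7   0.25  1.16 -0.61]
```

View pics/si3z.png

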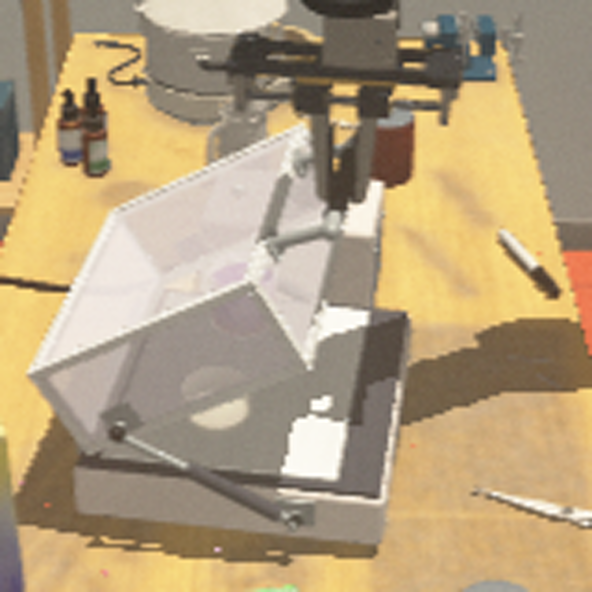

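View pics/w8.png

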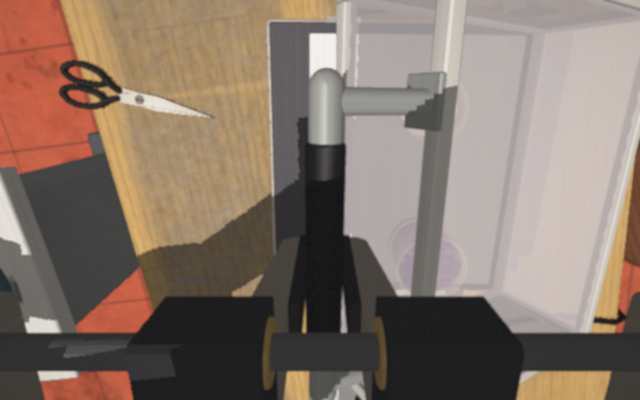

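```bash
cat > th.py <<'E'
from h import *
from scipy.optimize import least_squares
def hood(P,t):
    P=np.atleast_2d(P).astype(float); q=P-[.11,0,.072]; c,s=np.cos(t),np.sin(t)
    return np.c_[c*q[:,0]+s*q[:,2],q[:,1],-s*q[:,0]+c*q[:,2]]+[.11,0,.072]
p=[.64214,.11029,-.12927]
E
python3 - <<'E'
from th import *
d=load('side3')if False else load('side0')
M=[[-.112,.14,.168],[.11,.14,.168],[.11,-.14,.168],[-.112,-.14,.168],[-.112,.14,.076]]
u=np.array([[250,285],[33,372],[115,212],[305,128],[312,368]])/3.7+[240,130]-.4
f=lambda t:(proj(d,W(p,hood(M,t[0])))-u).ravel()
r=least_squares(f,[.5],loss='soft_l1'); print(r.x,f(r.x).reshape(-1,2).round(1).tolist())
for t in (.5,.53,.55,.6): print(t,W(p,hood([[-.164,0,.152]],t)),proj(d,W(p,hood(M,t))).round(1)[:3].tolist())
print(u)
E
```

```text
[0.52591811] [[2.3, -1.4], [-1.0, 0.5], [-1.1, -1.0], [0.2, -2.0], [0.9, 0.2]]
0.5 [[0.55080491 0.1221631  0.2735692 ]] [[311.1, 206.5], [248.2, 230.4], [270.2, 185.6]]
0.53 [[0.55689081 0.12137196 0.2795407 ]] [[309.2, 205.1], [247.4, 230.7], [269.5, 185.9]]
0.55 [[0.56104558 0.12083186 0.28341826]] [[307.8, 204.1], [246.9, 230.9], [269.1, 186.1]]
0.6 [[0.5717616  0.11943883 0.29273889]] [[304.3, 201.8], [245.7, 231.5], [268.1, 186.6]]
[[307.16756757 206.62702703]
 [248.51891892 230.14054054]
 [270.68108108 186.8972973 ]
 [322.03243243 164.19459459]
 [323.92432432 229.05945946]]
```

Emit:
{"fn": "carry_out", "kwargs": {
  "plan": [
    [1, -0.1, 0, 0.2, 0],
    [1, 0, -0.1, 0.6, 0],
    [1, 0.4, -0.1, 0.9, 0],
    [1, 0.8, -0.2, 1.3, 0],
    [1, 1.2, -0.2, 1.6, 0],
    [1, 1.6, -0.3, 1.9, 0],
    [1, 2, -0.3, 2.2, 0],
    [1, 2.4, -0.4, 2.5, 0],
    [1, 2.7, -0.4, 2.7, 0],
    [1, 2.9, -0.4, 2.9, 0],
    [1, 3, -0.4, 3, 0],
    [1, 3, -0.4, 3, 0]
  ]
}}

```text
t: 11.6
ee_pos: [0.5924, 0.1133, 0.3202]
tcp_rot: [0.116, 1.57, -1.584]
ft_force: [-5.1, 0.6, 5.9]
opening: 0.0173
```

```bash
python3 wr.py w9; python3 -c "
from h import *
print(read_state())"
```

```text
11.6 [0.5924 0.1133 0.3202] jaw yaw -7.39 [-5.07  0.58  5.92] 0.01734116474379064 [ 0.25  0.41 -0.66  1.6   0.26  1.23 -0.59]
{'t': 11.65, 'q': array([ 0.25167394,  0.40500251, -0.66106977,  1.59745868,  0.26026665,
        1.22922525, -0.58706596]), 'joint_vel': array([ 1.03625961e-03, -2.74238082e-03, -1.90658505e-03,  4.26492663e-03,
       -5.38409307e-04, -7.24479205e-05, -6.33105522e-04]), 'tau': array([  0.75888656, -41.42504811,  -5.19831553, -25.62578738,
         0.84522245,  -1.59756817,   0.06358405]), 'ee_pos': array([0.59229037, 0.11334736, 0.32012608]), 'tcp_rot': array([-0.12901723,  1.57008623, -1.82882723]), 'ft_force': array([-5.54587259,  0.17149064,  5.61358612]), 'ft_torque': array([ 0.05633025,  1.28055822, -0.06094911]), 'opening': 0.017125357813610888}
```

Emit:
{"fn": "carry_out", "kwargs": {
  "plan": [
    [1, 0.2, 0, 0.1, 0],
    [1, 0.6, -0.1, 0.4, 0],
    [1, 1, -0.1, 0.7, 0],
    [1, 1.4, -0.2, 0.9, 0],
    [1, 1.8, -0.2, 1.2, 0],
    [1, 2.1, -0.3, 1.4, 0],
    [1, 2.2, -0.3, 1.4, 0],
    [1, 2.2, -0.3, 1.4, 0],
    [1, 2.2, -0.3, 1.4, 0]
  ]
}}

```text
t: 12.55
ee_pos: [0.6143, 0.1103, 0.3336]
tcp_rot: [0.039, 1.57, -1.661]
ft_force: [-3.7, -1.1, 3.8]
opening: 0.0175
```

```bash
python3 wr.py w10;  python3 -c "
from h import *
save('side','side4.png')
a=cv2.imread('pics/side4.png')[130:290,240:400]; cv2.imwrite('pics/si4z.png',cv2.resize(a,None,fx=3.7,fy=3.7,interpolation=cv2.INTER_CUBIC))"
```

```text
12.55 [0.6143 0.1103 0.3336] jaw yaw -7.39 [-3.67 -1.08  3.84] 0.017473654469928292 [ 0.24  0.43 -0.65  1.53  0.27  1.27 -0.58]
```

View pics/si4z.png

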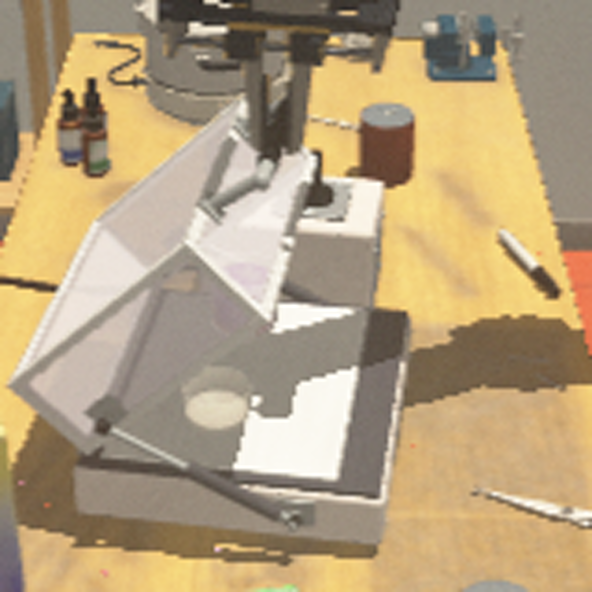

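```bash
python3 - <<'E'
from th import *
d=load('side0')
M=[[-.112,.14,.168],[.11,.14,.168],[.11,-.14,.168],[-.112,-.14,.168],[-.112,.14,.076]]
u=np.array([[187,245],[10,385],[95,222],[242,100],[270,322]])/3.7+[240,130]-.4
f=lambda t:(proj(d,W(p,hood(M,t[0])))-u).ravel()
r=least_squares(f,[.5],loss='soft_l1'); print(r.x,f(r.x).reshape(-1,2).round(1).tolist())
from scipy.optimize import brentq
for dx in (.0951,.1337,.1120): print(brentq(lambda t:.2854*(np.cos(.2841)-np.cos(.2841+t))*.9917-dx,0,1.2))
E
```

```text
[0.78417687] [[0.4, -1.1], [-0.6, 0.4], [-0.7, -0.6], [1.6, -3.5], [0.4, -1.0]]
0.6129617105624601
0.7774398696480489
0.6872345376616839
```

Emit:
{"fn": "carry_out", "kwargs": {
  "plan": [
    [1, -0.2, 0, -0.1, 0],
    [1, -0.5, 0.1, -0.3, 0],
    [1, -0.8, 0.1, -0.5, 0],
    [1, -1.2, 0.1, -0.8, 0],
    [1, -1.6, 0.2, -1, 0],
    [1, -2, 0.3, -1.3, 0],
    [1, -2.4, 0.3, -1.6, 0],
    [1, -2.8, 0.4, -1.9, 0],
    [1, -3.2, 0.4, -2.1, 0],
    [1, -3.5, 0.5, -2.3, 0],
    [1, -3.7, 0.5, -2.5, 0],
    [1, -3.8, 0.5, -2.6, 0]
  ]
}}

```text
t: 13.85
ee_pos: [0.5761, 0.1158, 0.3072]
tcp_rot: [-2.245, 1.571, 2.339]
ft_force: [-0.2, -2.1, 1.6]
opening: 0.0177
```

Emit:
{"fn": "carry_out", "kwargs": {
  "plan": [
    [1, 0, 0, 0, 0],
    [1, 0, 0, 0, 0],
    [1, 0, 0, 0, 0]
  ]
}}

```text
t: 14.15
ee_pos: [0.5765, 0.1157, 0.3076]
tcp_rot: [2.134, 1.57, 0.435]
ft_force: [-0.4, -1.8, 0.1]
opening: 0.0173
```

```bash
python3 wr.py w11;  python3 -c "
from h import *
save('side','side5.png')
a=cv2.imread('pics/side5.png')[130:290,240:400]; cv2.imwrite('pics/si5z.png',cv2.resize(a,None,fx=3.7,fy=3.7,interpolation=cv2.INTER_CUBIC))"
```

```text
14.15 [0.5765 0.1157 0.3076] jaw yaw -7.38 [-0.36 -1.79  0.1 ] 0.017308474240706404 [ 0.26  0.39 -0.67  1.65  0.25  1.19 -0.6 ]
```

View pics/si5z.png

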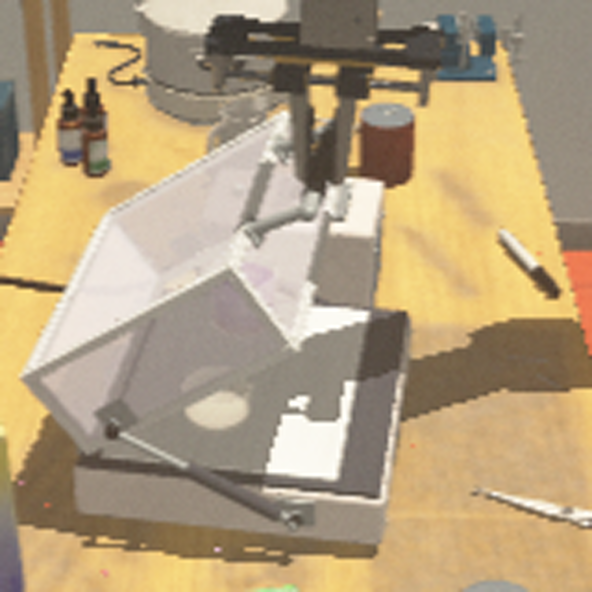

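```bash
python3 - <<'E'
from th import *
d=load('side0')
M=[[-.112,.14,.168],[.11,.14,.168],[.11,-.14,.168],[-.112,-.14,.168],[-.112,.14,.076]]
u=np.array([[232,268],[23,377],[108,214],[282,113],[297,347]])/3.7+[240,130]-.4
f=lambda t:(proj(d,W(p,hood(M,t[0])))-u).ravel()
r=least_squares(f,[.5],loss='soft_l1'); print(r.x,f(r.x).reshape(-1,2).round(1).tolist())
print(read_state()['joint_vel'].round(4))
save('scene','scene6.png')
E
```

```text
[0.62592723] [[0.2, -1.3], [-0.7, 0.3], [-1.2, -0.5], [0.7, -1.8], [0.9, 0.4]]
[-0.0016 -0.0005  0.0017  0.0011 -0.0004 -0.0019 -0.0001]
```

View pics/scene6.png

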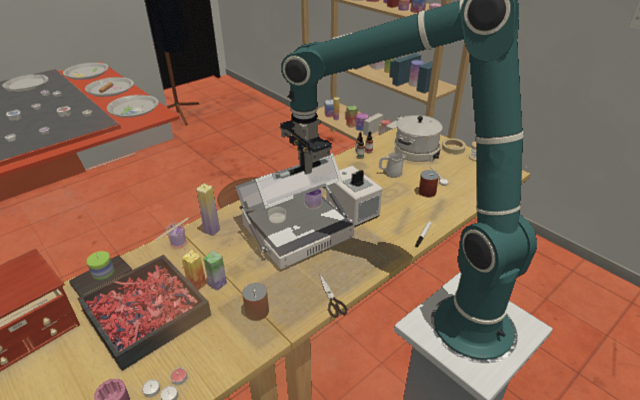

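Emit:
{"fn": "carry_out", "kwargs": {
  "plan": [
    [1, 0, 0, 0, 0],
    [1, 0, 0, 0, 0],
    [1, 0, 0, 0, 0],
    [1, 0, 0, 0, 0],
    [1, 0, 0, 0, 0]
  ]
}}

```text
t: 14.8
ee_pos: [0.5764, 0.1157, 0.3075]
tcp_rot: [1.915, 1.571, 0.215]
ft_force: [2.3, -0.7, -2.2]
opening: 0.017
```

Emit:
{"fn": "carry_out", "kwargs": {
  "plan": [
    [1, -0.1, 0, -0.1, 0],
    [1, -0.2, 0, -0.1, 0],
    [1, -0.2, 0, -0.2, 0],
    [1, -0.2, 0, -0.2, 0],
    [1, -0.2, 0, -0.2, 0],
    [1, -0.2, 0, -0.2, 0],
    [1, -0.2, 0, -0.2, 0],
    [1, -0.2, 0, -0.2, 0],
    [1, -0.2, 0, -0.2, 0],
    [1, -0.2, 0, -0.2, 0]
  ]
}}

```text
t: 15.8
ee_pos: [0.5741, 0.116, 0.3057]
tcp_rot: [-2.455, 1.571, 2.129]
ft_force: [-0.4, 0.9, 1.1]
opening: 0.0173
```

```bash
python3 wr.py w12; python3 -c "
from h import *
print(read_state()['joint_vel'].round(4))
a=cv2.imread('pics/scene6.png')[155:275,230:390]; cv2.imwrite('pics/sc6z.png',cv2.resize(a,None,fx=5,fy=5,interpolation=cv2.INTER_CUBIC))"
```

```text
15.8 [0.5741 0.116  0.3057] jaw yaw -7.36 [-0.4   0.85  1.07] 0.01726701344173222 [ 0.26  0.39 -0.67  1.66  0.25  1.19 -0.6 ]
[-0.0005  0.0015 -0.      0.0007 -0.0007  0.001   0.0012]
```

View pics/sc6z.png

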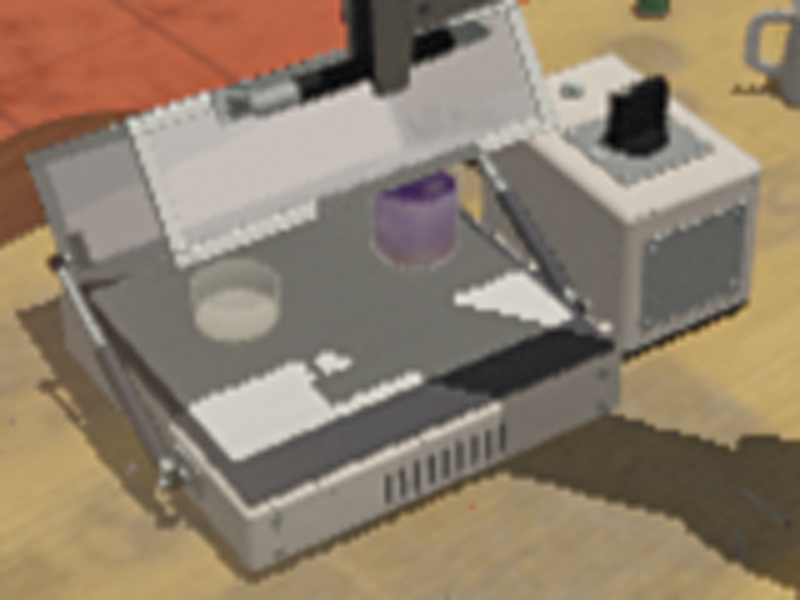

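View pics/w12.png

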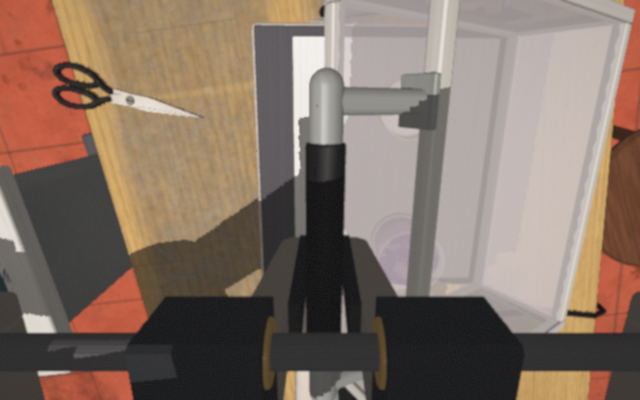

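```bash
python3 -c "
from bench import close_job
print(close_job())"
```

```text
the job is handed in; nothing more can be done
None
```

I turned the main switch to off, then raised the hood past its balance point and eased it back. I handed the job in at about 16 s of the 53 s limit. The gripper is still holding the bar.

- **Switch:** I turned the handle 90 degrees anticlockwise. A wrist picture during the turn and a scene picture after release both show it over at off, with the marked end at the ring.
- **Hood raised:** it went to about 0.78 rad (0.777 from the bar's path, 0.784 from the side picture), past the 0.70 balance point. The gripper held it throughout, so it never got near the 1.30 open stop.
- **Final position:** the bar's path gives 0.606 rad, which is 5.4 degrees short of the balance point. The last picture fit gave 0.626 rad, taken just before a final correction of about 0.01 rad, so the pictures put it near 0.615. The two methods disagree by roughly half a degree.
- **Steadiness:** joint speeds were practically zero and the wrist force was about 1 N. That force is too small to show separately that the hood's weight is back in the hand.
- **Other things:** in the last scene picture both glasses were still standing on the plate and the bench items looked unmoved. I checked this by eye only.

While raising the hood, the bar slid about 4 mm in the fingers and the force at the wrist reached about 22 N. I corrected the path, and the grip held from there on.

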